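# Stand the fallen tube rack up and park it against the riser

## Task

The empty white tube rack has fallen onto its long side. Without grasping or lifting it, push it over so that it stands upright on its blue base again, then push it along the bench until its long side is flush against the front of the steel riser, standing wholly in front of the riser and not past either end. Leave the bottle, the beaker and the jar where they stand.

Things in the scene. Friction and masses are not known exactly. Their poses are not given: they have to be found in the camera images.
- rack: Loose empty tube rack, about 0.17 to 0.33 kg: white top plate with dark wells (blind marks), blue base; 100 mm deep (own x), 200 long (own y), 64 high (own z). Origin: centre of the base's underside; own z points out of the top plate. It starts lying on a long side, 100 mm high and 64 thick: own z level, roughly towards the robot, own x up, base facing away from the robot.
- rack_top (a point): Centre of the top plate's outer face, 64 mm from the base's underside. As the rack lies this face is upright, facing the robot. Pushed near its upper edge, away from the robot, the rack pivots on its far lower edge without needing a stop, topples by itself beyond about 33 degrees and lands on its base, own x then towards the riser.
- rack_center (a point): Middle of the rack, on its own z axis 32 mm above the base's underside: 50 mm high as it lies, at most about 60 while it pivots, 32 when upright. The long sides are open for 20 mm between the 12 mm top plate and the 32 mm blue lower part. The upright rack slides under about 1 to 5 N.
- riser: Fixed steel bench riser (a low step shelf with grey top) behind the rack, 110 mm deep (own x), 460 mm long (own y), 70 mm high (own z). Origin: centre of its underside, on the bench. Its front face is the plane own x = -55 mm, facing roughly towards the robot. The rack parked flush and upright has its origin at own x = -105 mm.
- reagent: Bystander: amber reagent bottle with black cap, 64 mm across, 150 mm high, loose on the bench beside the work, left or right. Origin: centre of its underside.
- beaker: Bystander: clear glass beaker, 68 mm across the rim, 90 mm high, loose on the bench on the other side from the bottle. Origin: centre of its underside.
- jar: Bystander: white plastic jar with blue cap, 60 mm across, 75 mm high, standing loose on the riser's top. Origin: centre of its underside.
Things that resemble listed ones, but are neither listed nor needed, are in the scene too. What is meant by the rack is not green or yellow, and is the smaller of those in its own colour.

How it is judged:
On the way, in this order (a step that is already met when the one before it is completed fails the run):
1. the rack stands upright on its base, not yet against the riser (angle between rack's own z axis and vertical below 0.08 rad and height (world z) of rack below 0.006 m), for 0.2 s.
2. the rack stands with its long side flush against the riser's front (all of step 1 and x of rack_center in the frame of riser between -0.111 and -0.095 m and y of rack_center in the frame of riser between -0.132 and 0.132 m and angle between the y axis of rack and the y axis of riser, either way round below 0.06 rad), for 0.2 s.
At the end, for the whole second after the job is handed in: Rack upright on its base (0.08 rad), at rest, long side flush on the riser front (gap at its middle under 6 mm, parallel within 0.06 rad), its middle within 132 mm of the riser middle along it; bystanders upright, within 20 mm of where they stood (all of step 2 and linear speed of rack below 0.01 m/s and distance of each of reagent, beaker, jar from where it was at the start of the episode below 0.02 m and angle between each of reagent, beaker, jar's own z axis and vertical below 0.3 rad); the robot touches nothing.
It fails at once if the rack is lifted off the bench (its middle higher than it can get by pivoting, or raised while upright or while lying) (height (world z) of rack_center above 0.078 m or (angle between rack's own z axis and vertical below 0.15 rad and height (world z) of rack above 0.02 m) or (angle between rack's own z axis and vertical above 1.45 rad and height (world z) of rack_center above 0.065 m)).
It fails at once if the bottle, the beaker or the jar is moved more than 20 mm or tipped (distance of any of reagent, beaker, jar from where it was at the start of the episode above 0.02 m or angle between any of reagent, beaker, jar's own z axis and vertical above 0.3 rad).
It also fails if it takes over 51 s, if anything falls off the work surface, if the arm or the gripper's body presses on something with over 40 N, if the wrist force passes 120 N, or if a joint passes its speed limit or range.

## Robot

A 7-joint arm with a two-finger parallel gripper is mounted at the origin on the work surface. World frame = base frame: x ahead of the robot, y to its left, z up, the work surface at z = 0. Lengths are in m, angles in rad, forces in N, time in s.
With the tool pointing down it reaches from about 0.4 to 0.85 m from the base axis. Payload 10.4 kg.
Tool frame: the origin (TCP) lies at the very end of the fingers, on their centre line; the grasp point (between the pads) lies 19 mm behind it; z points along the fingers, y is the line along which they close (so a half turn about z gives the same grasp; the last joint's range is limited). The gripper opens to 85 mm and grips with 20 to 120 N. Pads are 22 mm wide; open, the fingers measure 114 mm over their backs; the gripper's body (76 mm by 85 mm) begins 54 mm behind the grasp point. The pads swing forward as they close: fully open they stand 13 mm farther back than shut.
Start: joints at [-1.198, 0.332, -0.065, 1.46, 0.022, 1.35, -0.088], TCP at [0.241, 0.577, 0.231] pointing down, gripper open.
Joint ranges: [-2.6, 2.6], [-0.5, 2.12], [-1.47, 1.34], [0.16, 2.42], [-1.27, 4.41], [0.06, 2.06], [-2.6, 2.6]. Speed limits (rad/s): [2.22, 2.22, 2.79, 2.79, 3.14, 3.14, 3.14].

## Interface

Orientations are given as a unit quaternion [x, y, z, w].
In Python, from workcell import * gives the robot as it stands. The module is installed in compiled form; this text tells all that it offers.
- The arm moves only by the tool carry_out, never from a script. Its argument "motion" is a list of rows, each an object with "xyz": the shift along the tool's x, y, z in m, a list of three; "angular": the turn, a rotation vector about the tool's x, y, z in degrees, a list of three. A call has 1 to 12 rows; each row is the pose to reach, as a shift and turn from the pose commanded when the call began, along the tool's axes at that moment; what a row does not reach only later rows make up. A row lasts 1/10 s, in which the tool goes at most 50 mm and 8.59 degrees, less where a joint would pass 70% of its speed; a pose out of reach is approached as far as the arm can. A call with a gripper value outside its range is refused whole. "hand" is the opening, from 0 (shut) to 1 (fully open), set as the call begins (left out, the last holds). The fingers move at their own pace and stop on an object; "grip_force" is the grip in N (left out, the last holds). Time passes only in rows, so rows that repeat a pose let the fingers close. It gives the time, the measured TCP pose, the force, the opening and the grip force at its end, in the units of the state.
- get_obs(): the state, without advancing time (a new reading comes with each control period).
- camera(name): name is "scene" or "top"; returns a dict with "img" (384x512x3 uint8, red, green, blue), "fx", "fy", "cx", "cy" (pixels), "k1" (the pictures are not rectified: a ray, as slopes to the right and down, at radius r is drawn at 1 + k1 r^2 times it, then the intrinsics apply), "extrinsics" (4x4, takes a point from camera to world coordinates). Camera axes: x right, y up, looking along -z (the intrinsics and any distortion apply to the point x, -y, -z); pixel columns grow to the right and rows downward; lengths in m; the calibration is good to about 2 mm. A picture is of the moment at which its call begins. There is no depth.
- hand_in(): hands the job in; it is judged then, once.
The state is a dict: "clock": time; "joint_pos": joint angles; "joint_velocities": joint speeds; "tau": joint torques, N m; "position": TCP position; "ee_rot": TCP orientation; "ft_force": force on the tool from outside, world axes, zero at the start; "torque": the same for the moment, N m; "grip_width": opening from 0.0 (shut) to 1.0 (fully open); "grasp_force": force on a finger pad.
Only numpy, scipy, OpenCV 4.12 (cv2) and the standard library are available. Lean on these libraries where they do the work, as an engineer would, in place of code of your own. Each camera call takes 0.05 s, during which the arm holds its last target. There are 200 camera calls.

## Working session

There is one attempt and no reset: what is moved stays moved. The work goes in short steps, Python scripts to look and compute and a tool call to move; the robot and the scene stay as the last step left them, time stands still between calls to the robot, and variables do not carry over. Pictures are saved under pics/ and viewed, at most 10 in all, crops included, and the job is handed in when it is done.

Besides the shell and the picture viewer there is one more tool, called after "Emit:" in YAML: its name, and indented under it one key for each argument. carry_out: Moves the arm, as the interface text tells. Its arguments: {"type":"object","properties":{"motion":{"type":"array"},"hand":{"type":"number"},"grip_force":{"type":"number"}},"required":["motion"]}

```bash
mkdir -p pics
cat > h.py <<'E'
import numpy as np, cv2
from scipy.spatial.transform import Rotation as R
from workcell import *
def rays(c,px):
    K=np.array([[c['fx'],0,c['cx']],[0,c['fy'],c['cy']],[0,0,1.]])
    u=cv2.undistortPoints(np.array(px,float).reshape(-1,1,2),K,np.array([c['k1'],0,0,0,0.])).reshape(-1,2)
    d=np.c_[u[:,0],-u[:,1],-np.ones(len(u))]; T=np.array(c['extrinsics'])
    return T[:3,3],d@T[:3,:3].T
def onplane(c,px,z):
    o,d=rays(c,px); return o+d*((z-o[2])/d[:,2])[:,None]
def tri(c1,p1,c2,p2):
    o1,d1=rays(c1,p1);o2,d2=rays(c2,p2);out=[]
    for a,b in zip(d1,d2):
        s=np.linalg.lstsq(np.c_[a,-b],o2-o1,rcond=None)[0]
        P,Q=o1+s[0]*a,o2+s[1]*b; out.append([*((P+Q)/2),np.linalg.norm(P-Q)])
    return np.array(out)
def snap(n,f):
    c=camera(n); cv2.imwrite(f'pics/{f}.png',c['img'][...,::-1]); return c
E
python3 - <<'E'
from h import *
import pickle
o=get_obs(); print(o['position'],o['ee_rot'],o['clock'])
cs={n:snap(n,n+'0') for n in('scene','top')}
pickle.dump(cs,open('c0.pkl','wb'))
for n,c in cs.items(): print(n,np.round(c['extrinsics'],3).tolist())
a=np.hstack([c['img'] for c in cs.values()])
E
```

```text
[0.24079519 0.57632731 0.23048247] [ 1.96581672e-01  9.80487169e-01 -7.37151104e-04 -1.21051714e-04] 0.0
scene [[0.653, -0.604, 0.457, 0.95], [0.757, 0.53, -0.381, -0.356], [-0.012, 0.595, 0.804, 0.832], [0.0, 0.0, 0.0, 1.0]]
top [[-0.026, 0.994, -0.107, 0.405], [-1.0, -0.027, -0.007, 0.002], [-0.01, 0.107, 0.994, 1.315], [0.0, 0.0, 0.0, 1.0]]
```

View pics/scene0.png

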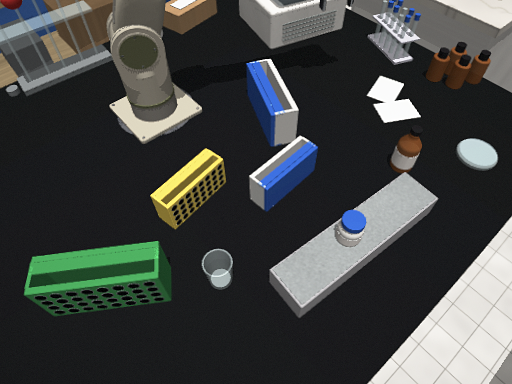

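View pics/top0.png

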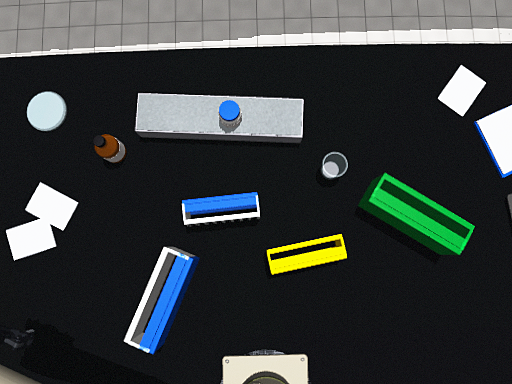

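The scene view shows a small blue/white rack at (283,173) and a larger blue/white one at (272,100). A yellow rack is at (190,190) and a green one at (100,278). In the top view these are at (220,208), (160,300), (307,255) and (417,213). My choice is the small one at (220,208) top / (283,173) scene, which I'll check in a crop. The bottle is at (108,148) top, the beaker at (334,166) and the jar at (229,112).

Run:
```python
from h import *
import pickle
cs=pickle.load(open('c0.pkl','rb'))
a=cs['scene']['img'][130:215,240:330]; b=cs['top']['img'][185:230,175:265]
a=cv2.resize(a,None,fx=4.4,fy=4.4,interpolation=cv2.INTER_CUBIC);b=cv2.resize(b,None,fx=4.4,fy=4.4,interpolation=cv2.INTER_CUBIC)
h=max(len(a),len(b)); p=lambda i:cv2.copyMakeBorder(i,0,h-len(i),0,0,cv2.BORDER_CONSTANT)
cv2.imwrite('pics/crop.png',np.hstack([p(a),p(b)])[...,::-1])
def rect(n,x0,y0,x1,y1,f):
    im=cs[n]['img'].astype(int)[y0:y1,x0:x1]; m=f(im[...,0],im[...,1],im[...,2]).astype(np.uint8)
    cc=max(cv2.findContours(m,0,2)[0],key=cv2.contourArea)
    q=cv2.boxPoints(cv2.minAreaRect(cc))+[x0,y0]
    return q[np.argsort(q[:,0])]
blue=lambda r,g,b:(b>90)&(b>r*1.6)
any_=lambda r,g,b:(b>90)
white=lambda r,g,b:(r>150)&(g>150)
T=cs['top']
for nm,f in(('blue',blue),('all',any_),('white',white)):
    q=rect('top',172,180,270,235,f); print(nm,q.round(1).tolist()); print(onplane(T,q,.1).round(3).tolist())
q=rect('top',95,160,205,370,lambda r,g,b:b>90); print('big',onplane(T,q,.1).round(3).tolist())
q=rect('top',260,225,355,285,lambda r,g,b:r>120); print('yel',onplane(T,q,.1).round(3).tolist())
q=rect('top',130,85,310,150,lambda r,g,b:(r>125)); print('riser',q.round(1).tolist(),onplane(T,q,.07).round(3).tolist())
# two-view heights
S=cs['scene']
```

```text
blue [[181.6, 199.6], [183.4, 215.4], [256.8, 191.2], [258.6, 207.0]]
[[0.537, 0.207, 0.1], [0.496, 0.203, 0.1], [0.554, 0.01, 0.1], [0.512, 0.006, 0.1]]
all [[180.5, 199.7], [183.3, 224.6], [257.2, 191.2], [260.0, 216.1]]
[[0.537, 0.21, 0.1], [0.472, 0.203, 0.1], [0.554, 0.008, 0.1], [0.488, 0.003, 0.1]]
white [[181.0, 203.2], [183.4, 224.4], [257.6, 194.8], [259.9, 216.0]]
[[0.528, 0.208, 0.1], [0.472, 0.203, 0.1], [0.544, 0.008, 0.1], [0.489, 0.003, 0.1]]
big [[0.178, 0.37, 0.1], [0.14, 0.286, 0.1], [0.427, 0.251, 0.1], [0.387, 0.167, 0.1]]
yel [[0.402, -0.009, 0.1], [0.338, -0.021, 0.1], [0.439, -0.208, 0.1], [0.374, -0.219, 0.1]]
riser [[134.9, 130.8], [136.3, 92.1], [302.0, 137.2], [303.4, 98.5]] [[0.733, 0.339, 0.07], [0.844, 0.336, 0.07], [0.702, -0.117, 0.07], [0.81, -0.125, 0.07]]
```

View pics/crop.png

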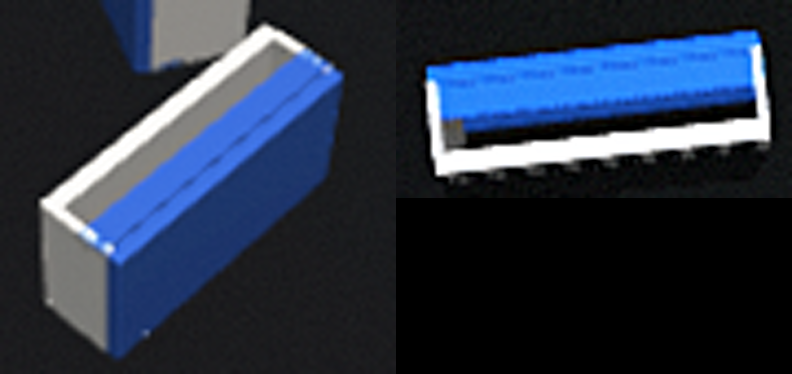

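The crop confirms it: the small blue/white rack lies with its base away from the robot, and it measures 203 × 65 mm against 200 × 64 given. Next I cross-check heights from both views and move above the pre-push point.

Run:
```python
from h import *
import pickle
cs=pickle.load(open('c0.pkl','rb'))
print(tri(cs['top'],[[260,216.1],[180.5,199.7],[183.3,224.6],[257.2,191.2],[134.9,130.8],[302,137.2]],cs['scene'],[[249.5,176.1],[317.7,147],[300.2,135.7],[267.3,189.8],[407,174],[271,268]]).round(3))
```

```text
[[ 0.49   0.004  0.094  0.004]
 [ 0.537  0.21   0.095  0.002]
 [ 0.473  0.205  0.092  0.002]
 [ 0.555  0.009  0.097  0.001]
 [ 0.74   0.345  0.056  0.007]
 [ 0.704 -0.115  0.068  0.005]]
```

Emit:
carry_out:
  motion:
    - {"xyz": [-0.015, -0.015, 0], "angular": [0, 0, -1]}
    - {"xyz": [-0.045, -0.044, 0], "angular": [0, 0, -3]}
    - {"xyz": [-0.08, -0.078, 0], "angular": [0, 0, -6]}
    - {"xyz": [-0.115, -0.112, 0], "angular": [0, 0, -9]}
    - {"xyz": [-0.15, -0.146, 0], "angular": [0, 0, -12]}
    - {"xyz": [-0.185, -0.18, 0], "angular": [0, 0, -15]}
    - {"xyz": [-0.22, -0.214, 0], "angular": [0, 0, -18]}
    - {"xyz": [-0.255, -0.248, 0], "angular": [0, 0, -21]}
    - {"xyz": [-0.29, -0.282, 0], "angular": [0, 0, -23]}
    - {"xyz": [-0.325, -0.316, 0], "angular": [0, 0, -25]}
    - {"xyz": [-0.355, -0.345, 0], "angular": [0, 0, -27]}
    - {"xyz": [-0.372, -0.361, 0], "angular": [0, 0, -27.4]}

```text
clock: 1.3
position: [0.4457, 0.0965, 0.2313]
ee_rot: [-0.04, 0.999, -0.0, 0.0]
ft_force: [-0.3, 0.4, 0.6]
grip_width: 1.003
grasp_force: 0.0
```

Heights agree, with the rack top at 0.094–0.097 m. Next I lower to push height.

Emit:
carry_out:
  motion:
    - {"xyz": [0, 0.003, 0.02], "angular": [0, 0, 0]}
    - {"xyz": [0, 0.004, 0.055], "angular": [0, 0, 0]}
    - {"xyz": [0, 0.004, 0.09], "angular": [0, 0, 0]}
    - {"xyz": [0, 0.004, 0.125], "angular": [0, 0, 0]}
    - {"xyz": [0, 0.004, 0.145], "angular": [0, 0, 0]}
    - {"xyz": [0, 0.004, 0.15], "angular": [0, 0, 0]}
    - {"xyz": [0, 0.004, 0.15], "angular": [0, 0, 0]}

```text
clock: 2.0
position: [0.4444, 0.104, 0.0811]
ee_rot: [-0.041, 0.999, -0.0, -0.001]
ft_force: [0.1, -0.6, -0.4]
grip_width: 1.002
grasp_force: 0.0
```

Emit:
carry_out:
  motion:
    - {"xyz": [-0.005, 0, 0], "angular": [0, 0, 0]}
    - {"xyz": [-0.012, 0, 0], "angular": [0, 0, 0]}
    - {"xyz": [-0.018, 0, 0], "angular": [0, 0, 0]}
    - {"xyz": [-0.023, 0, 0], "angular": [0, 0, 0]}
    - {"xyz": [-0.028, 0, 0], "angular": [0, 0, 0]}
    - {"xyz": [-0.033, 0, 0], "angular": [0, 0, 0]}
    - {"xyz": [-0.038, 0, 0], "angular": [0, 0, 0]}
    - {"xyz": [-0.043, 0, 0], "angular": [0, 0, 0]}
    - {"xyz": [-0.048, 0, 0], "angular": [0, 0, 0]}

```text
clock: 2.9
position: [0.493, 0.1082, 0.0813]
ee_rot: [-0.041, 0.999, 0.0, 0.0]
ft_force: [-0.4, -0.5, 0.4]
grip_width: 0.996
grasp_force: 0.5
```

Run:
```python
from h import *
snap('scene','s1')
```

```text
(no output)
```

View pics/s1.png

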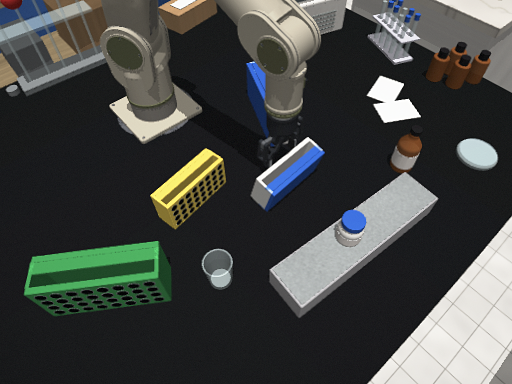

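The fingers are at the white face at (280,145), and the rack at (288,173) is tilting about its far lower edge. I'll keep pushing gently.

Emit:
carry_out:
  motion:
    - {"xyz": [-0.005, 0, 0], "angular": [0, 0, 0]}
    - {"xyz": [-0.009, 0, 0], "angular": [0, 0, 0]}
    - {"xyz": [-0.013, 0, 0], "angular": [0, 0, 0]}
    - {"xyz": [-0.017, 0, 0], "angular": [0, 0, 0]}
    - {"xyz": [-0.021, 0, 0], "angular": [0, 0, 0]}
    - {"xyz": [-0.025, 0, 0], "angular": [0, 0, 0]}
    - {"xyz": [-0.028, 0, 0], "angular": [0, 0, 0]}
    - {"xyz": [-0.028, 0, 0], "angular": [0, 0, 0]}

```text
clock: 3.75
position: [0.5208, 0.1104, 0.0812]
ee_rot: [-0.041, 0.999, -0.0, 0.0]
ft_force: [0.8, 0.6, 0.2]
grip_width: 0.995
grasp_force: 0.0
```

Run:
```python
from h import *
a=snap('scene','s2')['img'];b=snap('top','t2')['img']
cv2.imwrite('pics/m2.png',cv2.resize(np.hstack([a[100:340,200:460],b[80:320,120:380]]),None,fx=1.5,fy=1.5)[...,::-1])
```

```text
(no output)
```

View pics/m2.png

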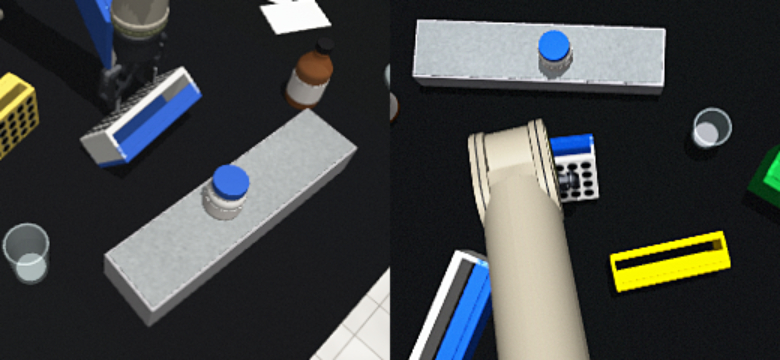

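The rack is tilted about 30–40° and still rests against the fingers. I'll push on.

Emit:
carry_out:
  motion:
    - {"xyz": [-0.004, 0, 0], "angular": [0, 0, 0]}
    - {"xyz": [-0.008, 0, 0], "angular": [0, 0, 0]}
    - {"xyz": [-0.012, 0, 0], "angular": [0, 0, 0]}
    - {"xyz": [-0.016, 0, 0], "angular": [0, 0, 0]}
    - {"xyz": [-0.018, 0, 0], "angular": [0, 0, 0]}
    - {"xyz": [-0.018, 0, 0], "angular": [0, 0, 0]}
    - {"xyz": [-0.018, 0, 0], "angular": [0, 0, 0]}

```text
clock: 4.55
position: [0.5383, 0.1119, 0.0812]
ee_rot: [-0.041, 0.999, -0.0, -0.0]
ft_force: [0.1, -0.8, -0.1]
grip_width: 0.997
grasp_force: 0.0
```

Run:
```python
from h import *
a=snap('scene','s3')['img'];b=snap('top','t3')['img']
cv2.imwrite('pics/m3.png',cv2.resize(np.hstack([a[100:340,200:460],b[80:320,120:380]]),None,fx=1.5,fy=1.5)[...,::-1])
```

```text
(no output)
```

View pics/m3.png

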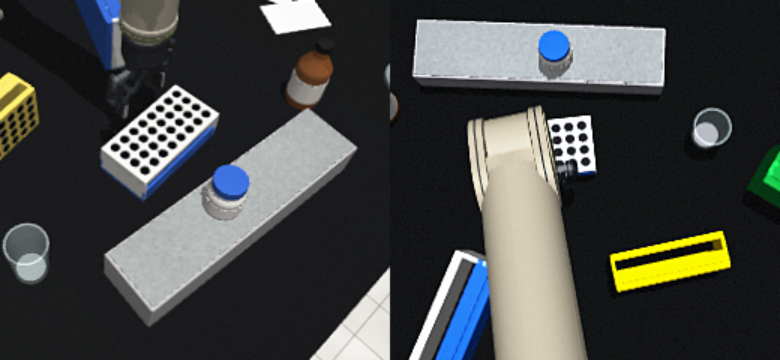

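The rack now stands upright, with the top plate at about (305,195) in the full scene frame. I'll back off, lower, and measure.

Emit:
carry_out:
  motion:
    - {"xyz": [0.01, 0, 0], "angular": [0, 0, 0]}
    - {"xyz": [0.03, 0, 0], "angular": [0, 0, 0]}
    - {"xyz": [0.045, 0, 0], "angular": [0, 0, 0]}
    - {"xyz": [0.05, 0, 0.01], "angular": [0, 0, 0]}
    - {"xyz": [0.05, 0, 0.035], "angular": [0, 0, 2]}
    - {"xyz": [0.05, 0, 0.055], "angular": [0, 0, 5]}
    - {"xyz": [0.05, 0, 0.067], "angular": [0, 0, 7]}
    - {"xyz": [0.05, 0, 0.07], "angular": [0, 0, 8.7]}
    - {"xyz": [0.05, 0, 0.07], "angular": [0, 0, 8.7]}

```text
clock: 5.55
position: [0.4885, 0.1077, 0.0111]
ee_rot: [0.035, 0.999, -0.0, -0.0]
ft_force: [1.5, 0.4, 0.3]
grip_width: 0.998
grasp_force: 0.0
```

```bash
cat > m.py <<'E'
from h import *
c=camera('scene'); im=c['img'].astype(int)
m=((im.min(2)>150)).astype(np.uint8); m[:, :240]=0; m[:130]=0; m[260:]=0; m[:,370:]=0
m=cv2.morphologyEx(m,cv2.MORPH_CLOSE,np.ones((7,7),np.uint8))
cs=[k for k in cv2.findContours(m,0,2)[0] if cv2.contourArea(k)>1000]
P=[onplane(c,k.reshape(-1,2),.064)[:,:2] for k in cs]
for p in P:
    (ctr,wh,a)=cv2.minAreaRect((p*1000).astype(np.float32)); print(np.round(ctr),np.round(wh),round(a,1))
E
python3 m.py
```

```text
[770.  61.] [279. 110.] 86.4
[599. 110.] [102. 201.] 4.7
```

Rack centre is (0.599, 0.110) at yaw +4.7°, with a plate of 102 × 201 mm. The riser yaw is about −3.7°, and about 67 mm remain. The tool is now square to the riser, so I push.

Emit:
carry_out:
  motion:
    - {"xyz": [-0.015, 0, 0], "angular": [0, 0, 0]}
    - {"xyz": [-0.03, 0, 0], "angular": [0, 0, 0]}
    - {"xyz": [-0.038, 0, 0], "angular": [0, 0, 0]}
    - {"xyz": [-0.044, 0, 0], "angular": [0, 0, 0]}
    - {"xyz": [-0.05, 0, 0], "angular": [0, 0, 0]}
    - {"xyz": [-0.056, 0, 0], "angular": [0, 0, 0]}
    - {"xyz": [-0.062, 0, 0], "angular": [0, 0, 0]}
    - {"xyz": [-0.068, 0, 0], "angular": [0, 0, 0]}
    - {"xyz": [-0.074, 0, 0], "angular": [0, 0, 0]}
    - {"xyz": [-0.08, 0, 0], "angular": [0, 0, 0]}
    - {"xyz": [-0.085, 0, 0], "angular": [0, 0, 0]}
    - {"xyz": [-0.09, 0, 0], "angular": [0, 0, 0]}

```text
clock: 6.8
position: [0.5781, 0.1021, 0.0119]
ee_rot: [0.034, 0.999, 0.0, -0.0]
ft_force: [-4.8, 1.0, 6.8]
grip_width: 0.999
grasp_force: 2.1
```

```bash
python3 m.py
```

```text
[770.  61.] [279. 110.] 86.4
[641. 100.] [201. 101.] 86.0
```

The rack is at (0.641, 0.100) and now parallel at −4.0°, with about 25 mm left. There is some vertical force, so I back off slightly, rise 4 mm, and continue.

Emit:
carry_out:
  motion:
    - {"xyz": [0.008, 0, 0], "angular": [0, 0, 0]}
    - {"xyz": [0.008, 0, -0.004], "angular": [0, 0, 0]}
    - {"xyz": [0.003, 0, -0.004], "angular": [0, 0, 0]}
    - {"xyz": [-0.002, 0, -0.004], "angular": [0, 0, 0]}
    - {"xyz": [-0.006, 0, -0.004], "angular": [0, 0, 0]}
    - {"xyz": [-0.01, 0, -0.004], "angular": [0, 0, 0]}
    - {"xyz": [-0.014, 0, -0.004], "angular": [0, 0, 0]}
    - {"xyz": [-0.017, 0, -0.004], "angular": [0, 0, 0]}
    - {"xyz": [-0.019, 0, -0.004], "angular": [0, 0, 0]}

```text
clock: 7.75
position: [0.5975, 0.1001, 0.0152]
ee_rot: [0.035, 0.999, -0.0, -0.0]
ft_force: [-1.0, -0.7, 1.2]
grip_width: 1.0
grasp_force: 0.8
```

```bash
python3 m.py
```

```text
[685.  87.] [230. 247.] 48.7
```

Emit:
carry_out:
  motion:
    - {"xyz": [-0.002, 0, 0], "angular": [0, 0, 0]}
    - {"xyz": [-0.004, 0, 0], "angular": [0, 0, 0]}
    - {"xyz": [-0.006, 0, 0], "angular": [0, 0, 0]}
    - {"xyz": [-0.006, 0, 0], "angular": [0, 0, 0]}

```text
clock: 8.2
position: [0.6036, 0.0998, 0.0154]
ee_rot: [0.035, 0.999, 0.0, 0.0]
ft_force: [-0.1, -0.8, 0.5]
grip_width: 0.992
grasp_force: 0.0
```

Run:
```python
from h import *
a=snap('scene','s4')['img'];b=snap('top','t4')['img']
f=lambda i:cv2.resize(i,(390,585-195),interpolation=cv2.INTER_CUBIC)
cv2.imwrite('pics/m4.png',np.hstack([f(a[140:270,260:390]),f(b[60:210,150:300])])[...,::-1])
```

```text
(no output)
```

View pics/m4.png

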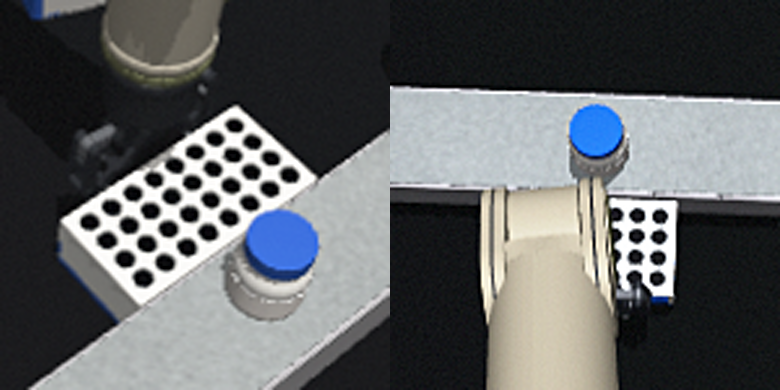

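The rack's front edge is within a few mm of the riser, with no contact force yet. I'll continue in small steps.

Emit:
carry_out:
  motion:
    - {"xyz": [-0.002, 0, 0], "angular": [0, 0, 0]}
    - {"xyz": [-0.003, 0, 0], "angular": [0, 0, 0]}
    - {"xyz": [-0.003, 0, 0], "angular": [0, 0, 0]}

```text
clock: 8.6
position: [0.6062, 0.0996, 0.0153]
ee_rot: [0.035, 0.999, 0.0, -0.0]
ft_force: [-1.4, 0.3, 2.5]
grip_width: 1.0
grasp_force: 1.1
```

Emit:
carry_out:
  motion:
    - {"xyz": [-0.002, 0, 0], "angular": [0, 0, 0]}
    - {"xyz": [-0.003, 0, 0], "angular": [0, 0, 0]}
    - {"xyz": [-0.003, 0, 0], "angular": [0, 0, 0]}

```text
clock: 8.9
position: [0.6061, 0.0997, 0.0148]
ee_rot: [0.034, 0.999, -0.0, -0.003]
ft_force: [-17.6, 0.3, 11.2]
grip_width: 1.004
grasp_force: 8.9
```

The force rose to 17.6 N and motion stopped, so the rack is seated. I'll retreat straight back and then up.

Emit:
carry_out:
  motion:
    - {"xyz": [0.004, 0, 0], "angular": [0, 0, 0]}
    - {"xyz": [0.015, 0, 0], "angular": [0, 0, 0]}
    - {"xyz": [0.045, 0, 0], "angular": [0, 0, 0]}
    - {"xyz": [0.08, 0, -0.03], "angular": [0, 0, 0]}
    - {"xyz": [0.11, 0, -0.07], "angular": [0, 0, 0]}
    - {"xyz": [0.13, 0, -0.12], "angular": [0, 0, 0]}
    - {"xyz": [0.14, 0.03, -0.16], "angular": [0, 0, 0]}
    - {"xyz": [0.14, 0.075, -0.18], "angular": [0, 0, 0]}
    - {"xyz": [0.14, 0.12, -0.19], "angular": [0, 0, 0]}
    - {"xyz": [0.14, 0.165, -0.19], "angular": [0, 0, 0]}
    - {"xyz": [0.14, 0.2, -0.19], "angular": [0, 0, 0]}
    - {"xyz": [0.14, 0.2, -0.19], "angular": [0, 0, 0]}

```text
clock: 10.1
position: [0.4816, 0.3142, 0.2047]
ee_rot: [0.031, 1.0, 0.001, -0.0]
ft_force: [-1.2, 0.1, -0.5]
grip_width: 1.0
grasp_force: 0.0
```

Run:
```python
from h import *
a=snap('scene','s5')['img'];b=snap('top','t5')['img']
f=lambda i:cv2.resize(i,(390,390),interpolation=cv2.INTER_CUBIC)
cv2.imwrite('pics/m5.png',np.hstack([f(a[110:310,200:400]),f(b[40:240,90:290])])[...,::-1])
```

```text
(no output)
```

View pics/m5.png

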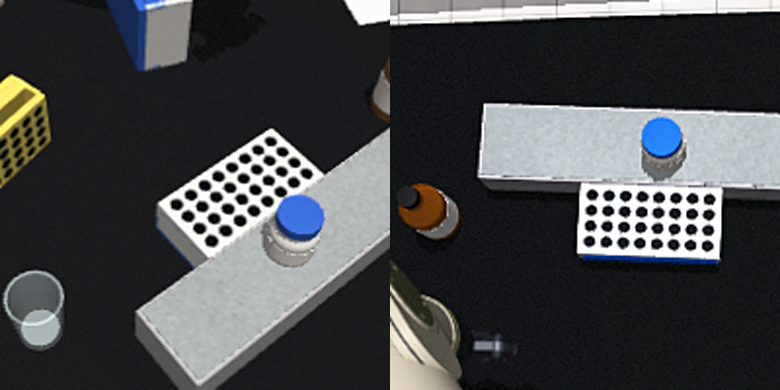

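The rack is upright and flush, with its plate edge meeting the riser front at (650,187) in the composite. It is parallel to the riser and near its middle, the bystanders are where they stood, and the robot is clear.

```bash
python3 -c "
from workcell import *
print(hand_in())"
```

```text
the job is handed in; nothing more can be done
None
```

The rack stands upright on its base, flush against the riser front and near its middle; the final pictures show the bottle, beaker and jar apparently undisturbed, and I handed the job in at about 10 s (no verdict was returned).

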